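# Hook a stuck cartridge carrier out of the test chamber and shut its door

## Robot

A 6-joint arm with a two-finger parallel gripper is mounted at the origin on the work surface. World frame = base frame: x ahead of the robot, y to its left, z up, the work surface at z = 0. Lengths are in mm, angles in rad, forces in N, time in s.
With the tool pointing down it reaches from about 400 to 925 mm from the base axis. Payload 12.5 kg.
Tool frame: the origin (TCP) lies on the mounting face of the last link; the fingertips stand 190 mm ahead of it and the grasp point (between the pads) lies 171 mm ahead of it; z points along the fingers, y is the line along which they close (so a half turn about z gives the same grasp; the last joint's range is limited). The gripper opens to 95 mm and grips with 3 to 60 N. Pads are 20 mm wide; open, the fingers measure 119 mm over their backs; the gripper's body (75 mm by 180 mm) begins 59 mm behind the grasp point.
Start: joints at [-1.452, 0.491, 1.559, -0, 1.092, -0.106], TCP at [139.34, -609.27, 404.761] pointing down, gripper open.
Joint ranges: [-3.1, 3.1], [-0.84, 2.19], [0.05, 2.79], [-1.13, 4.28], [0.06, 2.93], [-2.69, 2.69]. Speed limits (rad/s): [2.22, 2.22, 2.79, 3.14, 3.14, 3.14].

## Interface

Orientations are given as [roll, pitch, yaw] about the fixed x, y, z axes, in that order (R = Rz(yaw) Ry(pitch) Rx(roll)).
In Python, from cell import env gives the robot as it stands.
- The arm moves only by the tool carry_out, never from a script. Its argument "series" is a list of rows, each a list of 5 numbers: the shift along the tool's x, y, z in m, then the turn about the tool's z in degrees, then the opening, from 0 (shut) to 1 (fully open). A call has 1 to 20 rows; each row is the pose to reach, as a shift and turn from the pose commanded when the call began, along the tool's axes at that moment; what a row does not reach only later rows make up. A row lasts 1/8 s, in which the tool goes at most 62.5 mm and 10.7 degrees, less where a joint would pass 70% of its speed; a pose out of reach is approached as far as the arm can. A call with a gripper value outside its range is refused whole. The fingers move at their own pace and stop on an object; the grip force is fixed at half the most. Time passes only in rows, so rows that repeat a pose let the fingers close. It gives the time, the measured TCP pose, the force, the opening and the grip force at its end, in the units of the state.
- env.state(): the state, without advancing time (a new reading comes with each control period).
- env.read_camera(name): name is "scene" or "top"; returns (picture, depth): 400x640x3 uint8, red, green, blue; 400x640 float32, mm along the optical axis (not along the pixel's ray), 0 where there is no reading.
- env.get_calibration(name): a dict with "intrinsics" (3x3 intrinsics, pixels), "D" ([k1, k2, p1, p2, k3] as OpenCV has them; the pictures are not rectified), "cam_to_world" (4x4, takes a point from camera to world coordinates). Camera axes: x right, y up, looking along -z (the intrinsics and any distortion apply to the point x, -y, -z); pixel columns grow to the right and rows downward; lengths in mm; the calibration is good to about 2 mm. A picture is of the moment at which its call begins. get_calibration takes no time and is no camera call.
- env.job_done(): hands the job in; it is judged then, once.
The state is a dict: "t": time; "joints": joint angles; "qvel": joint speeds; "tau": joint torques, N m; "eef_pos": TCP position; "tcp_rot": TCP orientation; "ft_force": force on the tool from outside, world axes, zero at the start; "moment": the same for the moment, N m; "opening": opening from 0.0 (shut) to 1.0 (fully open); "grip_force": force on a finger pad.
Only numpy, scipy, OpenCV 4.12 (cv2) and the standard library are available. Lean on these libraries where they do the work, as an engineer would, in place of code of your own. Each camera call takes 0.05 s, during which the arm holds its last target. There are 200 camera calls.

## Task

The brass cartridge carrier has been pushed too deep into the slot of the blue test chamber for fingers to reach: take the red-handled hooked pick, drop its prong into the carrier's eye and gently drag the carrier out until about half of it or more stands out of the slot. Put the pick back on its rest, set the carrier in the blue tray without dropping it, then push the chamber's door shut until it snaps home on its catch. Go gently with the pick on the carrier, and leave the spool, the jar and the cardboard box where they are.

Things in the scene. Friction and masses are not known exactly. Their poses are not given: they have to be found in the camera images.
- slot_mouth (a point): Middle of the front edge of the slot's floor in the fixed blue chamber, 50 mm above bench; x into the slot, z up. Slot 36 wide, 50 high, 140 mm deep, level floor, 5 mm clear roof (chamber top 105 mm above bench). Blue chamber: y -115 to +90, x 0 to 160 mm. The floor runs on as a flat grey apron 70 mm out in front (x 0 to -70).
- carrier_center (a point): Centre (half-way up its plate) of the loose brass carrier lying on the slot floor: 80 long (x), 26 wide, 14 mm thick, 0.2 kg. Front end (-x, to the mouth) is a 10 mm cross bar; behind it the eye, a hole right through, 12 long (x) x 14 mm, centred at x -24 mm. Black block 28 x 16 mm, 10 high, on top at x +24. Front end starts 25 to 50 mm inside the mouth.
- pick_grip (a point): Grip point of the loose pick, on the axis of its red handle; x towards the hook, z up. Handle 16 wide, 18 mm high, x -45 to +35. From its front a 6 mm steel rod drops 15 mm and runs on at z -15 to x +130, where a 6 mm thick prong turns straight down, ending at z -33 mm. 0.09 kg, balanced within 10 mm of this point. The pick may slip or tilt a little in the fingers.
- rest: Fixed black stand of the pick; origin on the bench under the lying pick's grip point (within 2 mm), x along the pick. Grey saddles under the handle (x -36, top 51 mm, 22 mm between cheeks) and the rod (x +78, top 42 mm, 14 mm between cheeks); cheeks rise 9 mm above. The pick lies with its handle axis 60 mm above the bench; free room for fingers about the grip point.
- tray_in (a point): Centre of the inner floor of the fixed blue tray, 4 mm above the bench. Inside 142 mm (x) by 122 mm (y); rim 35 mm above the bench.
- door_hinge (a point): Hinge axis (vertical) of the aluminium door, half-way up it, 77 mm above bench, at x -7, y +75 mm from the slot mouth. The frame turns with the door: -y runs to its free edge, -x is the normal of its outer face. Door 135 mm hinge to free edge, 53 to 101 mm above bench, 10 mm thick (5 each side of the axis). Knob 123 mm from hinge, radius 6, 14 mm out from the outer face.
- door (a joint): Door angle, rad: 0 = shut across the mouth (door along the slot's y); grows as it swings open over the apron and round to the slot's +y side, up to 2.3. Stays where left. Below about 0.1 rad a spring ball catch near the free edge resists (a push of some 5 to 10 N at mid-door), then snaps it to 0 and holds it.
- spool: Dark steel turned spool, 68 mm across, 58 mm high, loose; origin under its centre. Leave alone.
- jar: Amber jar, 56 mm across, 75 mm high, loose; origin under its centre. Leave alone.
- partbox: Cardboard box 80 x 60 x 50 mm, loose; origin under its centre. Leave alone.
Not all that is in view belongs to the job. Of the things like the part that bears pick_grip, leave any that is green or turquoise; of the rest the larger one is meant.

How it is judged:
By the outcome, as a careful person would: the job done as asked, in the order asked, and still so for the second after the job is handed in, with the robot touching nothing.
It also fails if it takes over 72 s, if anything falls off the work surface, if the arm or the gripper's body presses on something with over 40 N, if the wrist force passes 120 N, or if a joint passes its speed limit or range.

## Working session

There is one attempt and no reset: what is moved stays moved. The work goes in short steps, Python scripts to look and compute and a tool call to move; the robot and the scene stay as the last step left them, time stands still between calls to the robot, and variables do not carry over. Pictures are saved under pics/ and viewed, at most 11 in all, crops included, and the job is handed in when it is done.

Besides the shell and the picture viewer there is one more tool, called after ">>>" in YAML: its name, and indented under it one key for each argument. carry_out: Moves the arm, as the interface text tells. Its arguments: {"type":"object","properties":{"series":{"type":"array","items":{"type":"array","items":{"type":"number"}}}},"required":["series"]}

```bash
ls; mkdir -p pics; cat > h.py <<'E'
import numpy as np, cv2
from cell import env
def grab(n,tag):
    p,d=env.read_camera(n); cv2.imwrite(f'pics/{tag}.png',p[:,:,::-1]); np.savez(f'pics/{tag}.npz',p=p,d=d); return p,d
def cal(n):
    c=env.get_calibration(n); return np.array(c['intrinsics'],float),np.array(c['D'],float),np.array(c['cam_to_world'],float)
def rays(n,uv):
    K,D,T=cal(n); q=cv2.undistortPoints(np.array(uv,float).reshape(-1,1,2),K,D).reshape(-1,2)
    return T[:3,3],np.c_[q[:,0],-q[:,1],-np.ones(len(q))]@T[:3,:3].T
def plane(n,uv,z):
    o,r=rays(n,uv); return o+r*((z-o[2])/r[:,2])[:,None]
def cloud(n,d):
    v,u=np.mgrid[0:d.shape[0],0:d.shape[1]]; o,r=rays(n,np.c_[u.ravel(),v.ravel()])
    return (o+r*d.reshape(-1,1)).reshape(d.shape+(3,))
def proj(n,P):
    K,D,T=cal(n); c=(np.array(P,float).reshape(-1,3)-T[:3,3])@T[:3,:3]; c=c*[1,-1,-1]
    return cv2.projectPoints(c.reshape(-1,1,3),np.zeros(3),np.zeros(3),K,D)[0].reshape(-1,2)
def tri(u1,u2):
    o1,r1=rays('scene',[u1]);o2,r2=rays('top',[u2]);r1=r1[0];r2=r2[0]
    s=np.linalg.lstsq(np.c_[r1,-r2],o2-o1,rcond=None)[0]; a=o1+r1*s[0];b=o2+r2*s[1]; return (a+b)/2,np.linalg.norm(a-b)
E
python3 - <<'E'
from h import *
for n in ('scene','top'):
    p,d=grab(n,n+'0'); K,D,T=cal(n); print(n,K.round(1).tolist(),D,T.round(3).tolist(),(d==0).mean())
print(env.state())
E
```

```text
pics
scene [[378.1, 0.0, 321.7], [0.0, 378.1, 202.7], [0.0, 0.0, 1.0]] [-0.00914039  0.          0.          0.          0.        ] [[-0.874, -0.301, 0.382, 964.235], [0.486, -0.515, 0.707, 900.399], [-0.016, 0.803, 0.596, 787.261], [0.0, 0.0, 0.0, 1.0]] 0.0037734375
top [[487.2, 0.0, 323.2], [0.0, 487.2, 196.2], [0.0, 0.0, 1.0]] [0.04732068 0.         0.         0.         0.        ] [[-0.017, 0.993, -0.119, 312.516], [-1.0, -0.015, 0.017, 82.371], [0.015, 0.12, 0.993, 1474.824], [0.0, 0.0, 0.0, 1.0]] 0.00390625
{'t': 0.1, 'joints': array([-1.45159223e+00,  4.91487549e-01,  1.55939240e+00, -2.04322052e-05,
        1.09170556e+00, -1.05588867e-01]), 'qvel': array([ 0.00168028,  0.001495  , -0.00024618,  0.0007403 ,  0.0001834 ,
        0.00012733]), 'tau': array([ 2.11575934e-03, -6.13623762e+01, -2.58605933e+01,  6.93777390e-02,
        4.69824811e-02, -4.25850408e-05]), 'eef_pos': array([ 139.33912112, -609.2380394 ,  404.22604123]), 'tcp_rot': array([-3.14060342e+00, -8.66184560e-05,  2.24802345e-01]), 'ft_force': array([0.31021996, 0.83857731, 0.09657851]), 'moment': array([-0.02796416,  0.07555902, -0.01686297]), 'grip_force': 0.0, 'opening': 1.0002786583950425}
```

View pics/scene0.png

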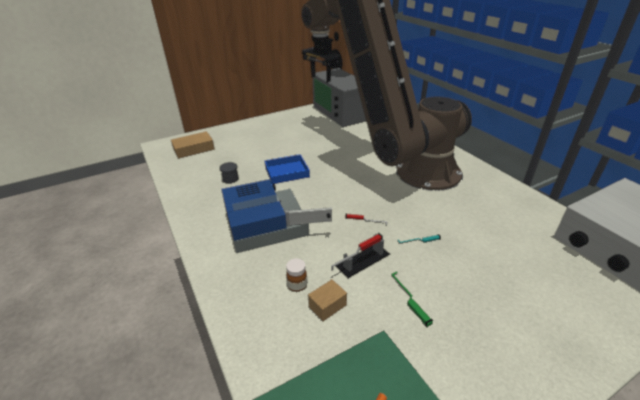

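View pics/top0.png

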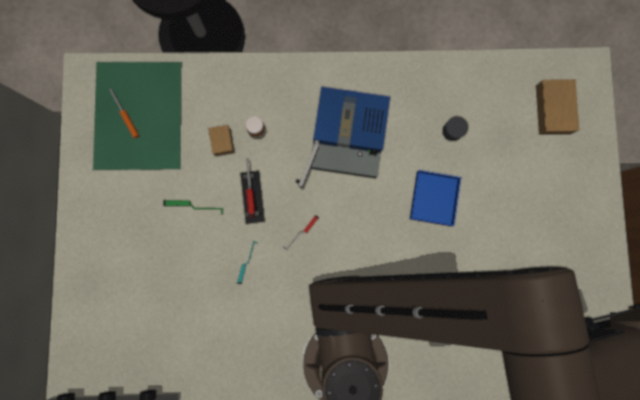

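Candidates (top view): red on the black rest (251,200), small red loose (302,232), green (190,205), turquoise (245,265), orange (125,115). The red one on the rest looks larger, so I'll confirm it in a crop.

```bash
python3 - <<'E'
from h import *
p=cv2.imread('pics/top0.png'); c=cv2.resize(p[75:250,225:475],None,fx=3.2,fy=3.2,interpolation=cv2.INTER_CUBIC); cv2.imwrite('pics/c_top.png',c)
for n in ('scene','top'):
    z=np.load(f'pics/{n}0.npz'); p,d=z['p'],z['d']; C=cloud(n,d); h=cv2.cvtColor(p,cv2.COLOR_RGB2HSV)
    red=(((h[...,0]<6)|(h[...,0]>172))&(h[...,1]>150)&(h[...,2]>60)).astype(np.uint8)
    blue=((h[...,0]>100)&(h[...,0]<125)&(h[...,1]>130)&(C[...,2]<200)&(C[...,2]>-5)).astype(np.uint8)
    for nm,m in(('red',red),('blue',blue)):
        k,l,s,ce=cv2.connectedComponentsWithStats(m)
        for i in range(1,k):
            if s[i,4]>25:
                P=C[l==i]; print(n,nm,ce[i].round(1),s[i,4],'med',np.median(P,0).round(1),'zmax',np.percentile(P[:,2],[5,50,95]).round(1))
                pts=np.argwhere(l==i)[:,::-1].astype(np.float32); r=cv2.minAreaRect(pts);print('   rect',np.round(cv2.boxPoints(r),1).tolist())
E
```

```text
scene red [354.5 216.4] 49 med [408.9  97.3  10.1] zmax [ 5.4 10.1 13.6]
   rect [[347.0, 215.0], [362.0, 215.0], [362.0, 218.0], [347.0, 218.0]]
scene red [370.1 241.9] 143 med [473.  273.6  65.8] zmax [54.5 65.8 70.9]
   rect [[359.0, 244.60000610351562], [378.5, 233.39999389648438], [381.70001220703125, 239.0], [362.20001220703125, 250.1999969482422]]
scene blue [484.   64.5] 6448 med [-954.2 -645.6  103.4] zmax [  7.3 103.4 114. ]
   rect [[383.29998779296875, 71.0999984741211], [397.3999938964844, 19.399999618530273], [563.4000244140625, 64.5999984741211], [549.2999877929688, 116.30000305175781]]
scene blue [582.2  80.6] 1048 med [-1279.6  -169.7    92.2] zmax [  6.7  92.2 171.8]
   rect [[559.0, 104.5999984741211], [580.7999877929688, 50.099998474121094], [604.7000122070312, 59.70000076293945], [582.9000244140625, 114.19999694824219]]
scene blue [622.  113.1] 1746 med [-905.   170.9   75.3] zmax [  1.2  75.3 114. ]
   rect [[599.0, 79.0], [639.0, 79.0], [639.0, 152.0], [599.0, 152.0]]
scene blue [262.4 199. ] 3098 med [688.6 -38.6 102.1] zmax [  3.1 102.1 106.5]
   rect [[217.5
[... 355 characters left out ...]
9648438]]
top red [310.3 224. ] 44 med [404.6  97.8  14.3] zmax [10.  14.3 17.7]
   rect [[304.3999938964844, 229.8000030517578], [314.70001220703125, 216.0], [316.6000061035156, 217.5], [306.29998779296875, 231.1999969482422]]
top blue [352.4 118.5] 2917 med [701.7 -44.7 105.6] zmax [100.5 105.6 110.6]
   rect [[313.79998779296875, 140.89999389648438], [321.70001220703125, 87.30000305175781], [388.70001220703125, 97.0999984741211], [380.8999938964844, 150.8000030517578]]
top blue [434.9 197.8] 2053 med [ 478.6 -282.7    5.5] zmax [-0.2  5.5 33.4]
   rect [[410.1000061035156, 218.5], [417.3999938964844, 170.60000610351562], [460.1000061035156, 177.1999969482422], [452.70001220703125, 225.0]]
```

View pics/c_top.png

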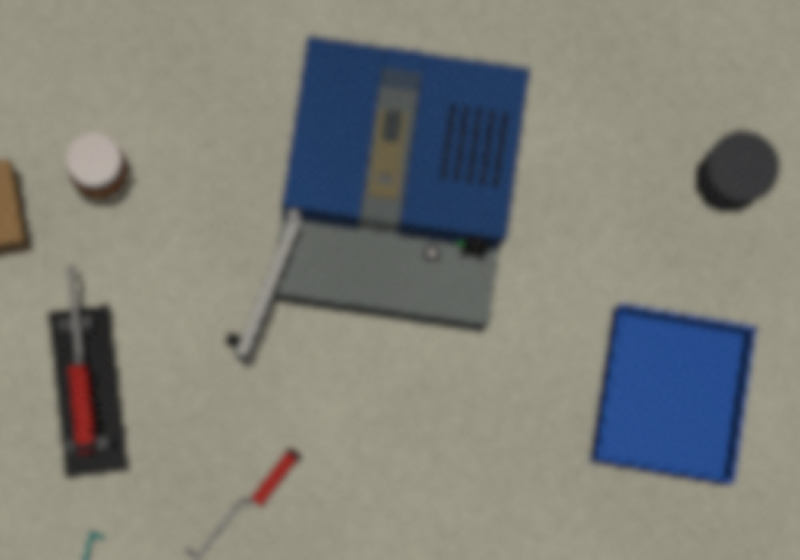

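The crop confirms it: the large red pick lies on the black stand at about (251,200), rod pointing up the image. The loose small red one at (302,232) is a decoy. The carrier shows through the clear roof, with its eye near (345,131), and the door stands open at about 1.8 rad from hinge (318,142) to (301,186). Next I measure precisely.

```bash
cat >> h.py <<'E'
S=8
def cont(f,box,thr=None,pick=None):
    x0,y0,x1,y1=box; g=cv2.resize(f[y0:y1,x0:x1].astype(np.float32),None,fx=S,fy=S,interpolation=cv2.INTER_CUBIC)
    if thr is None: thr=(np.percentile(g,2)+np.percentile(g,98))/2
    cs,_=cv2.findContours((g>thr).astype(np.uint8),cv2.RETR_EXTERNAL,cv2.CHAIN_APPROX_NONE)
    c=max(cs,key=cv2.contourArea).reshape(-1,2)
    return (c+0.5)/S-0.5+[x0,y0]
def box(c): return cv2.boxPoints(cv2.minAreaRect(c.astype(np.float32)))
def fl(x): return x.astype(float)
E
python3 - <<'E'
from h import *
for n,bs in (('top',dict(pick=(238,180,264,222),cham=(300,75,402,165),tray=(400,160,472,236))),('scene',dict(pick=(350,226,392,258),))):
    z=np.load(f'pics/{n}0.npz'); p=fl(z['p'])
    for nm,b in bs.items():
        f=p[...,0]-p[...,1] if nm=='pick' else p[...,2]-p[...,0]
        c=cont(f,b); zz={'pick':62,'cham':105,'tray':35}[nm]
        # rect on the plane
        P=plane(n,c,zz)[:,:2]; r=cv2.minAreaRect(P.astype(np.float32)); print(n,nm,'ctr',np.round(r[0],1),'size',np.round(r[1],1),'ang',round(r[2],2)); print(np.round(cv2.boxPoints(r),1).tolist()); print('   pixctr',box(c).mean(0).round(2))
    if n=='scene': print('pick 2view',tri(box(c).mean(0),ptop))
    else: ptop=box(cont(p[...,0]-p[...,1],bs['pick'])).mean(0)
p=np.load('pics/top0.npz'); d=p['d']; C=cloud('top',d)
for u,v in [(345,160),(360,160),(345,148),(328,110),(375,115),(435,198),(300,200),(346,131),(347,115)]: print((u,v),C[v,u].round(1),p['p'][v,u])
# slot strip: rows of gray profile across slot
for v in (100,110,120,130,138): print(v,p['p'][v,336:362].astype(int).tolist())
E
```

```text
top pick ctr [471.4 270.6] size [73.3 19.3] ang 5.8
[[433.8999938964844, 276.5], [435.8999938964844, 257.29998779296875], [508.8999938964844, 264.70001220703125], [506.8999938964844, 283.8999938964844]]
   pixctr [250.06 201.11]
top cham ctr [701.7 -26.8] size [201.6 165.7] ang 80.56
[[603.4000244140625, -112.5999984741211], [766.9000244140625, -139.8000030517578], [799.9000244140625, 59.0], [636.5, 86.19999694824219]]
   pixctr [351.37 118.66]
top tray ctr [ 476.1 -276.6] size [130.2 148.6] ang 79.21
[[390.8999938964844, -326.6000061035156], [536.9000244140625, -354.5], [561.2999877929688, -226.5], [415.20001220703125, -198.6999969482422]]
   pixctr [435.43 197.79]
scene pick ctr [470.5 269.5] size [79.6 24. ] ang 6.55
[[429.6000061035156, 276.8999938964844], [432.3999938964844, 253.0], [511.3999938964844, 262.1000061035156], [508.70001220703125, 286.0]]
   pixctr [370.23 241.41]
pick 2view (array([471.16365161, 270.47113374,  62.84625035]), np.float64(0.011059529536298698))
(345, 160) [591.4  -9.3  49. ] [ 95 100  95]
(360, 160) [589.9 -53.6  53.3] [ 97 101  95]
(345, 148) [626.6  
[... 1434 characters left out ...]
 64, 92], [66, 74, 87], [86, 85, 81], [97, 91, 75], [98, 92, 74], [94, 89, 77], [89, 88, 81], [87, 87, 81], [89, 87, 79], [95, 90, 76], [99, 91, 73], [97, 91, 76], [84, 84, 78], [68, 73, 80], [49, 62, 84], [37, 59, 91], [34, 57, 94], [32, 58, 94], [32, 58, 95], [32, 57, 95], [34, 59, 95], [32, 58, 94], [34, 58, 94], [33, 56, 91]]
138 [[38, 62, 97], [48, 65, 92], [65, 74, 86], [79, 83, 85], [83, 87, 85], [84, 87, 86], [84, 87, 85], [84, 86, 84], [85, 87, 84], [84, 86, 84], [85, 87, 83], [85, 87, 83], [84, 87, 83], [78, 82, 82], [65, 72, 81], [47, 62, 85], [37, 58, 91], [34, 57, 94], [34, 58, 95], [34, 59, 95], [34, 59, 96], [35, 59, 96], [35, 59, 96], [34, 59, 95], [35, 59, 96], [33, 59, 95]]
```

```bash
python3 - <<'E'
from h import *
a=np.radians(-9.45); ex=np.array([np.cos(a),np.sin(a)]); ey=np.array([-np.sin(a),np.cos(a)])
z=np.load('pics/top0.npz'); T=fl(z['p']); Sc=fl(np.load('pics/scene0.npz')['p'])
def samp(n,im,P):
    uv=proj(n,P).astype(np.float32); return cv2.remap(im.astype(np.float32),uv[:,0].reshape(1,-1),uv[:,1].reshape(1,-1),cv2.INTER_CUBIC)[0]
def cross(x,f,t): return [round(float(x[i]+(t-f[i])/(f[i+1]-f[i])*(x[i+1]-x[i])),1) for i in range(len(f)-1) if (f[i]-t)*(f[i+1]-t)<0]
# slot walls at z=105: B-R
L=np.arange(60,145,1.)
for fw in (650,690,730,765):
    for n,im in(('top',T),('scene',Sc)):
        s=samp(n,im,np.c_[fw*ex[0]+L*ey[0],fw*ex[1]+L*ey[1],L*0+105]); print(n,'slot walls lat at fwd',fw,cross(L,s[:,2]-s[:,0],35))
F=np.arange(520,800,1.)
for lat in (95,101,107):
    for n,im in(('top',T),('scene',Sc)):
        s=samp(n,im,np.c_[F*ex[0]+lat*ey[0],F*ex[1]+lat*ey[1],F*0+64]); print(n,'lat',lat,'brass R-B profile',[(int(f),int(v)) for f,v in zip(F[90:250:5],(s[:,0]-s[:,2])[90:250:5])])
# apron front edge & mouth at z=50: brightness
for lat in (60,130):
    s=samp('top',T,np.c_[F*ex[0]+lat*ey[0],F*ex[1]+lat*ey[1],F*0+50]).mean(1); print('apron',lat,[(int(f),int(v)) for f,v in zip(F[:130:4],s[:130:4])])
    s=samp('top',T,np.c_[F*ex[0]+lat*ey[0],F*ex[1]+lat*ey[1],F*0+105]); print('cham z105',lat,cross(F,s[:,2]-s[:,0],35))
# stand dark contour, rod
g=255-T.mean(2); c=cont(g,(232,164,272,228),175); P=plane('top',c,4)[:,:2]; r=cv2.minAreaRect(P.astype(np.float32)); print('stand',r,cv2.boxPoints(r).round(1).tolist())
for v in range(156,190,3): print(v,T[v,240:258].mean(1).astype(int).tolist())
E
```

```text
top slot walls lat at fwd 650 [82.4, 120.6]
scene slot walls lat at fwd 650 [90.4, 112.2]
top slot walls lat at fwd 690 [82.6, 120.8]
scene slot walls lat at fwd 690 [92.6, 95.6, 97.2, 112.1]
top slot walls lat at fwd 730 [82.4, 120.7]
scene slot walls lat at fwd 730 [92.9, 98.1]
top slot walls lat at fwd 765 []
scene slot walls lat at fwd 765 []
top lat 95 brass R-B profile [(610, 0), (615, 0), (620, 1), (625, 0), (630, -1), (635, -1), (640, -1), (645, 0), (650, 7), (655, 28), (660, 33), (665, 24), (670, 17), (675, 27), (680, 33), (685, 33), (690, 32), (695, 33), (700, 33), (705, 27), (710, 14), (715, 13), (720, 12), (725, 11), (730, 13), (735, 7), (740, 0), (745, -1), (750, -1), (755, -6), (760, -18), (765, -21)]
scene lat 95 brass R-B profile [(610, -8), (615, -56), (620, -74), (625, -72), (630, -73), (635, -74), (640, -72), (645, -74), (650, -73), (655, -73), (660, -73), (665, -73), (670, -75), (675, -74), (680, -72), (685, -72), (690, -73), (695, -73), (700, -72), (705, -72), (710, -72), (715, -72), (720, -72), (725, -72), (730, -72), (735, -73), (740, -72), (745, -71), (750, -7
[... 3036 characters left out ...]
, 116, 113, 107, 122, 141, 146, 147, 146, 146, 146]
168 [146, 147, 147, 147, 147, 143, 135, 124, 114, 104, 103, 121, 138, 146, 145, 144, 142, 141]
171 [133, 126, 122, 119, 118, 113, 109, 104, 99, 83, 67, 70, 77, 79, 78, 73, 64, 60]
174 [87, 54, 43, 47, 52, 54, 67, 85, 94, 83, 66, 62, 61, 51, 39, 35, 35, 35]
177 [103, 67, 46, 51, 59, 61, 70, 86, 96, 91, 72, 57, 51, 43, 34, 33, 35, 36]
180 [112, 76, 45, 36, 35, 36, 43, 64, 87, 90, 70, 42, 29, 32, 35, 35, 35, 35]
183 [121, 86, 55, 37, 35, 35, 37, 57, 83, 92, 78, 49, 33, 34, 36, 35, 36, 36]
186 [131, 104, 67, 41, 35, 36, 40, 50, 70, 80, 70, 47, 29, 34, 36, 35, 36, 37]
189 [140, 116, 77, 44, 36, 41, 48, 57, 64, 68, 61, 47, 34, 30, 35, 37, 37, 37]
```

```bash
cat >> h.py <<'E'
def sh(*W):
    s=env.state(); p=s['eef_pos']; y=s['tcp_rot'][2]
    print('t',round(s['t'],2),'tcp',p.round(1),'yaw',round(np.degrees(y),2),'f',s['ft_force'].round(1),'op',round(s['opening'],3),'gf',round(s['grip_force'],1))
    for w in W:
        d=np.array(w[:3],float)-p; print(w,'->',round((d[0]*np.cos(y)+d[1]*np.sin(y))/1e3,4),round((d[0]*np.sin(y)-d[1]*np.cos(y))/1e3,4),round(-d[2]/1e3,4),'turn',round(np.degrees(y)-w[3],2))
A=np.radians(-9.45); EX=np.array([np.cos(A),np.sin(A)]); EY=np.array([-np.sin(A),np.cos(A)])
MOUTH=618*EX+101.6*EY
def slot(x,y): return MOUTH+x*EX+y*EY
E
python3 - <<'E'
from h import *
T=fl(np.load('pics/top0.npz')['p'])
L=np.arange(-20,21,1.5)
for x in (39,62,75):
    P=np.array([[*slot(x,l),64] for l in L]); uv=proj('top',P).astype(np.float32); s=cv2.remap(T.astype(np.float32),uv[:,0].reshape(1,-1),uv[:,1].reshape(1,-1),cv2.INTER_CUBIC)[0]; print(x,[(float(l),int(v)) for l,v in zip(L,s[:,0]-s[:,2])])
print(slot(0,0)); sh((450,-250,404,12.88),(476.3,271,380,6),(476.3,271,300,6))
E
```

```text
39 [(-20.0, -26), (-18.5, -15), (-17.0, -3), (-15.5, 4), (-14.0, 13), (-12.5, 19), (-11.0, 25), (-9.5, 28), (-8.0, 31), (-6.5, 32), (-5.0, 32), (-3.5, 32), (-2.0, 32), (-0.5, 33), (1.0, 33), (2.5, 33), (4.0, 33), (5.5, 33), (7.0, 32), (8.5, 30), (10.0, 25), (11.5, 21), (13.0, 11), (14.5, 3), (16.0, -11), (17.5, -25), (19.0, -41), (20.5, -50)]
62 [(-20.0, -29), (-18.5, -17), (-17.0, -5), (-15.5, 3), (-14.0, 11), (-12.5, 19), (-11.0, 25), (-9.5, 30), (-8.0, 32), (-6.5, 33), (-5.0, 33), (-3.5, 34), (-2.0, 34), (-0.5, 34), (1.0, 33), (2.5, 34), (4.0, 35), (5.5, 34), (7.0, 33), (8.5, 32), (10.0, 29), (11.5, 25), (13.0, 16), (14.5, 7), (16.0, -7), (17.5, -21), (19.0, -36), (20.5, -47)]
75 [(-20.0, -29), (-18.5, -18), (-17.0, -8), (-15.5, 0), (-14.0, 9), (-12.5, 16), (-11.0, 24), (-9.5, 28), (-8.0, 32), (-6.5, 32), (-5.0, 33), (-3.5, 33), (-2.0, 34), (-0.5, 34), (1.0, 34), (2.5, 34), (4.0, 34), (5.5, 34), (7.0, 33), (8.5, 32), (10.0, 30), (11.5, 25), (13.0, 16), (14.5, 6), (16.0, -7), (17.5, -20), (19.0, -36), (20.5, -47)]
[626.29466455  -1.24625865]
t 0.1 tcp [ 139.3 -609.2  404.2] yaw 12.88 f [0.3 0.8 0.1] op 1.0 gf 0.0
(450, -250, 404, 12.88) -> 0.3829 -0.2809 0.0002 turn 0.0
(476.3, 271, 380, 6) -> 0.5247 -0.783 0.0242 turn 6.88
(476.3, 271, 300, 6) -> 0.5247 -0.783 0.1042 turn 6.88
```

>>> carry_out:
  series:
    - [0.383, -0.281, 0, 0, 1]
    - [0.383, -0.281, 0, 0, 1]
    - [0.383, -0.281, 0, 0, 1]
    - [0.383, -0.281, 0, 0, 1]
    - [0.383, -0.281, 0, 0, 1]
    - [0.383, -0.281, 0, 0, 1]
    - [0.383, -0.281, 0, 0, 1]
    - [0.383, -0.281, 0, 0, 1]
    - [0.525, -0.783, 0.024, 6.9, 0.5]
    - [0.525, -0.783, 0.024, 6.9, 0.5]
    - [0.525, -0.783, 0.024, 6.9, 0.5]
    - [0.525, -0.783, 0.024, 6.9, 0.5]
    - [0.525, -0.783, 0.024, 6.9, 0.5]
    - [0.525, -0.783, 0.024, 6.9, 0.5]
    - [0.525, -0.783, 0.024, 6.9, 0.5]
    - [0.525, -0.783, 0.024, 6.9, 0.5]
    - [0.525, -0.783, 0.024, 6.9, 0.5]
    - [0.525, -0.783, 0.104, 6.9, 0.5]
    - [0.525, -0.783, 0.104, 6.9, 0.5]
    - [0.525, -0.783, 0.104, 6.9, 0.5]

```text
t: 2.6
eef_pos: [476.5, 271.1, 299.4]
tcp_rot: [3.141, 0.003, 0.104]
ft_force: [-0.1, -0.3, -0.1]
opening: 0.499
grip_force: 0.0
```

```bash
python3 - <<'E'
from h import *
sh((476.3,271,300,6),(476.3,271,231,6))
p,d=grab('scene','s1'); cv2.imwrite('pics/c1.png',cv2.resize(p[140:300,200:460,::-1],None,fx=3,fy=3,interpolation=cv2.INTER_CUBIC))
E
```

```text
t 2.6 tcp [476.5 271.1 299.4] yaw 5.99 f [-0.1 -0.3 -0.1] op 0.499 gf 0.0
(476.3, 271, 300, 6) -> -0.0002 0.0001 -0.0006 turn -0.01
(476.3, 271, 231, 6) -> -0.0002 0.0001 0.0684 turn -0.01
```

View pics/c1.png

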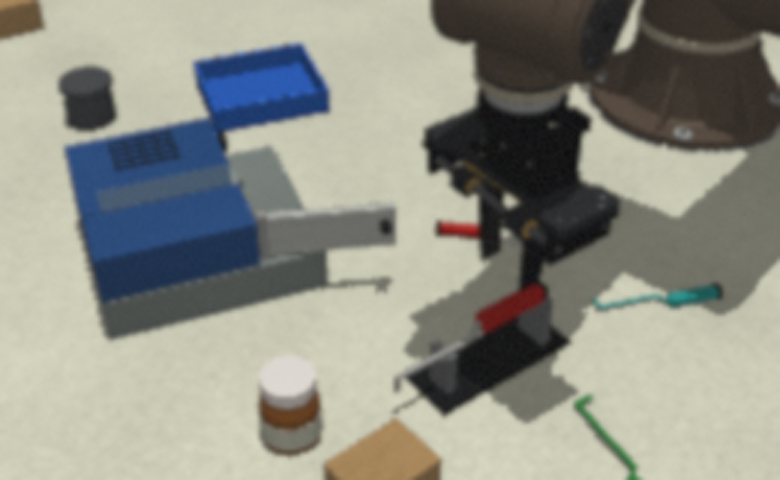

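The gripper's two fingers, at crop (490,235) and (530,265), straddle the red handle at (512,305). I descend and grasp.

>>> carry_out:
  series:
    - [0, 0, 0.025, 0, 0.5]
    - [0, 0, 0.045, 0, 0.5]
    - [0, 0, 0.06, 0, 0.5]
    - [0, 0, 0.068, 0, 0.5]
    - [0, 0, 0.068, 0, 0.5]
    - [0, 0, 0.068, 0, 0]
    - [0, 0, 0.068, 0, 0]
    - [0, 0, 0.068, 0, 0]
    - [0, 0, 0.068, 0, 0]
    - [0, 0, 0.068, 0, 0]
    - [0, 0, 0.068, 0, 0]

```text
t: 4.03
eef_pos: [476.6, 271.1, 232.9]
tcp_rot: [3.142, -0.0, 0.104]
ft_force: [-0.5, -0.9, 3.5]
opening: 0.163
grip_force: 30.0
```

>>> carry_out:
  series:
    - [0, 0, -0.005, 0, 0]
    - [0, 0, -0.015, 0, 0]
    - [0, 0, -0.03, 0, 0]
    - [0, 0, -0.06, 0, 0]
    - [0, 0, -0.1, 0, 0]
    - [0, 0, -0.1, 0, 0]

```text
t: 4.78
eef_pos: [476.7, 271.2, 336.2]
tcp_rot: [-3.14, -0.006, 0.104]
ft_force: [-0.7, 0.3, -0.5]
opening: 0.169
grip_force: 30.0
```

```bash
python3 - <<'E'
from h import *
sh((*slot(-150,0),331,-9.45),(*slot(-150,0),290,-9.45))
E
```

```text
t 4.78 tcp [476.7 271.2 336.2] yaw 5.98 f [-0.7  0.3 -0.5] op 0.169 gf 30.0
(np.float64(478.33027596999625), np.float64(23.381768334904077), 331, -9.45) -> -0.0242 0.2466 0.0052 turn 15.43
(np.float64(478.33027596999625), np.float64(23.381768334904077), 290, -9.45) -> -0.0242 0.2466 0.0462 turn 15.43
```

>>> carry_out:
  series:
    - [-0.005, 0.05, 0, 3, 0]
    - [-0.01, 0.1, 0, 7, 0]
    - [-0.015, 0.15, 0, 11, 0]
    - [-0.02, 0.2, 0, 15.4, 0]
    - [-0.024, 0.247, 0, 15.4, 0]
    - [-0.024, 0.247, 0.02, 15.4, 0]
    - [-0.024, 0.247, 0.046, 15.4, 0]
    - [-0.024, 0.247, 0.046, 15.4, 0]
    - [-0.024, 0.247, 0.046, 15.4, 0]

```text
t: 5.9
eef_pos: [478.6, 23.0, 287.3]
tcp_rot: [3.142, -0.0, -0.164]
ft_force: [-0.1, -0.4, 0.2]
opening: 0.167
grip_force: 30.0
```

```bash
python3 - <<'E'
from h import *
sh((*slot(-150,0),276,-9.45))
p,d=grab('scene','s2'); q,_=grab('top','t2')
a=cv2.resize(p[170:250,210:360,::-1],None,fx=5,fy=5,interpolation=cv2.INTER_CUBIC)[:300]
a=cv2.resize(p[175:235,210:360,::-1],None,fx=5,fy=5,interpolation=cv2.INTER_CUBIC)
b=cv2.resize(q[100:160,270:420,::-1],None,fx=5,fy=5,interpolation=cv2.INTER_CUBIC)
cv2.imwrite('pics/c2.png',np.vstack([a,b]))
E
```

```text
t 5.9 tcp [478.6  23.  287.3] yaw -9.41 f [-0.1 -0.4  0.2] op 0.167 gf 30.0
(np.float64(478.33027596999625), np.float64(23.381768334904077), 276, -9.45) -> -0.0003 -0.0003 0.0113 turn 0.04
```

View pics/c2.png

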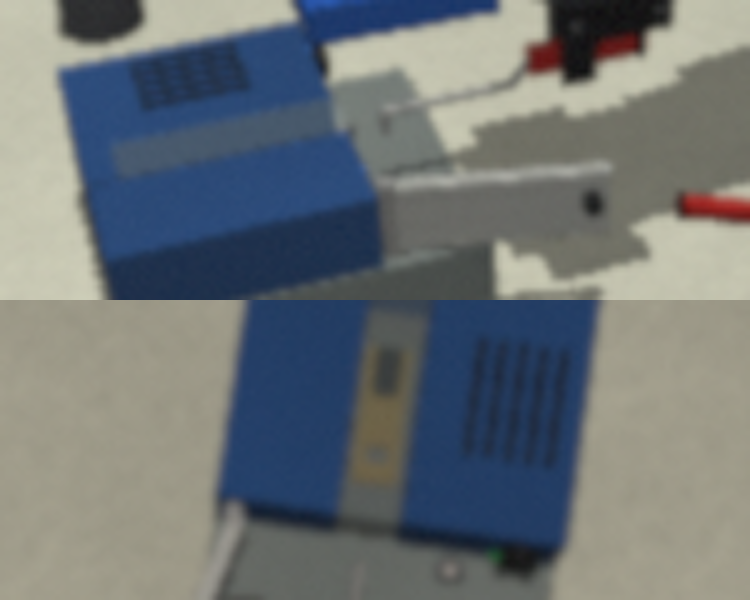

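The scene crop shows the pick held level with the prong at (384,108–127), ahead of the slot. The top crop shows the rod end at (360,565), in line with the slot. I compare this numerically with the prediction.

```bash
python3 - <<'E'
from h import *
p=env.state()['eef_pos']; y=env.state()['tcp_rot'][2]; u=np.array([np.cos(y),np.sin(y)])
def pt(x,z): return [*(p[:2]+x*u),p[2]-172.9+z]
Q=[pt(130,-15),pt(130,-33),pt(133,-12),pt(90,-15)]
print('scene',proj('scene',Q).round(1).tolist()); print('top',proj('top',Q).round(1).tolist())
S=fl(np.load('pics/s2.npz')['p']).mean(2);T=fl(np.load('pics/t2.npz')['p']).mean(2)
print(S[192:205,280:296].astype(int)); print(T[148:166,336:350].astype(int))
E
```

```text
scene [[285.5, 197.0], [286.0, 201.6], [284.5, 196.4], [297.8, 194.3]]
top [[342.1, 151.3], [341.7, 152.7], [342.3, 150.1], [340.1, 164.9]]
[[123 122 121 120 119 119 119 119 120 120 120 128 143 170 184 189]
 [121 120 120 119 120 118 120 119 121 121 121 123 134 154 176 185]
 [121 121 121 120 119 120 121 120 120 121 121 125 133 148 163 169]
 [121 120 121 120 119 119 123 127 128 126 125 132 142 147 146 145]
 [121 121 120 120 120 120 127 139 141 135 126 123 124 127 130 140]
 [121 121 120 120 120 115 117 123 126 121 114 112 114 116 123 142]
 [120 120 121 121 119 111 104 104 112 115 115 114 117 117 120 136]
 [115 117 120 120 118 110  98  97 110 117 119 118 119 118 118 127]
 [103 112 118 119 118 113 100  99 111 118 119 118 119 118 118 120]
 [ 93 109 119 119 119 116 105 104 113 118 119 119 119 118 118 117]
 [ 95 110 119 119 119 119 114 113 116 120 118 119 118 116 118 118]
 [ 94 111 119 119 120 118 118 118 117 118 117 118 119 117 116 117]
 [ 91 108 117 118 119 119 118 118 119 117 118 117 119 116 116 116]]
[[ 97  97  98  98  98  96  94  92  92  93  92  91  86  77]
 [ 98  98  99  99  99  99  98
[... 274 characters left out ...]
0 100  99 102 106 106 101 100  99 100 100 100 100]
 [ 99  98  98  99 102 107 106 102 100  99 100 100 100 101]
 [ 99  98  98  98 102 108 104 101 100 100  99 100 100 101]
 [100  99  99  99 103 107 101  98 100  99 100 100 100 100]
 [ 99  99  98  98 103 106 100  97  99  99 100 100 100 101]
 [ 99  99  98  99 103 106  99  99 100 100 101 100 101 101]
 [ 98  98  98  98 104 105 100  98  99 100  99 100 102 101]
 [ 95  94  95  96 102 103  98  96  97  98  98  99 100 100]
 [ 82  84  84  87  90  91  88  87  89  91  91  93  95  96]
 [ 63  63  64  66  69  71  71  70  74  75  76  78  81  83]
 [ 49  49  49  49  52  53  53  54  55  56  55  58  59  60]
 [ 47  46  47  48  48  48  48  49  47  47  48  47  47  47]]
```

```bash
python3 - <<'E'
from h import *
s=env.state()['eef_pos'][:2]
for uv,z in (((341.8,152.1),99.4),((341.0,157),99.4),((340.6,161),99.4)):
    P=plane('top',[uv],z)[0,:2]-MOUTH; print('rod pt slot',(P@EX).round(1),(P@EY).round(1))
o,r=rays('scene',[(286.6,197.0)]); P=(o+r[0]*((99.4-o[2])/r[0,2]))[:2]-MOUTH; print('scene prong top', P@EX,P@EY)
print('tool slot',(s-MOUTH)@EX,(s-MOUTH)@EY)
sh((*slot(-150,0),277,-9.45))
E
```

```text
rod pt slot -21.9 0.2
rod pt slot -36.4 0.5
rod pt slot -48.2 -0.1
scene prong top -22.817119935155702 0.8413124159333093
tool slot -149.68940125919204 -0.28889744307176735
t 6.0 tcp [478.6  23.  287.5] yaw -9.4 f [ 0.1 -0.4 -0.6] op 0.163 gf 30.0
(np.float64(478.33027596999625), np.float64(23.381768334904077), 277, -9.45) -> -0.0003 -0.0003 0.0105 turn 0.05
```

>>> carry_out:
  series:
    - [0, 0, 0.006, 0, 0]
    - [0, 0, 0.012, 0, 0]
    - [0, 0, 0.012, 0, 0]
    - [0.01, 0, 0.012, 0, 0]
    - [0.025, 0, 0.012, 0, 0]
    - [0.04, 0, 0.012, 0, 0]
    - [0.055, 0, 0.012, 0, 0]
    - [0.068, 0, 0.012, 0, 0]
    - [0.075, 0, 0.012, 0, 0]
    - [0.075, 0, 0.012, 0, 0]
    - [0.075, 0, 0.012, 0, 0]

```text
t: 7.38
eef_pos: [552.1, 10.7, 274.7]
tcp_rot: [3.141, 0.001, -0.164]
ft_force: [-0.3, -0.7, -1.5]
opening: 0.165
grip_force: 30.0
```

```bash
python3 - <<'E'
from h import *
sh()
q,_=grab('top','t3')
cv2.imwrite('pics/c3.png',cv2.resize(q[100:160,310:390,::-1],None,fx=10,fy=10,interpolation=cv2.INTER_CUBIC))
E
```

```text
t 7.38 tcp [552.1  10.7 274.7] yaw -9.42 f [-0.3 -0.7 -1.5] op 0.165 gf 30.0
```

View pics/c3.png

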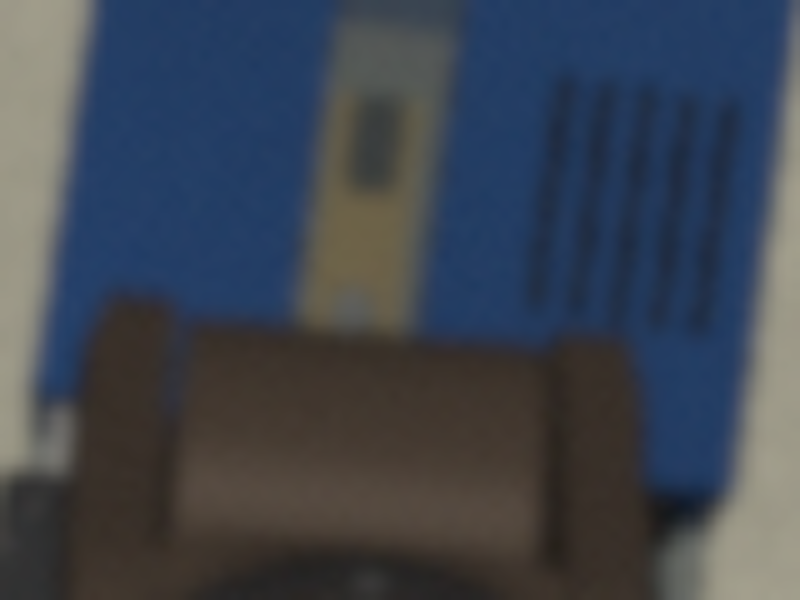

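The top crop shows the rod's end over the eye at about crop (350,295), i.e. pixel (345.0,129.5), with the wrist hiding the rest. I check by difference with the first image.

```bash
python3 - <<'E'
from h import *
T=fl(np.load('pics/t3.npz')['p']);T0=fl(np.load('pics/top0.npz')['p'])
for nm,X in(('now R-B',T[...,0]-T[...,2]),('t0 R-B',T0[...,0]-T0[...,2]),('t0 mean',T0.mean(2)),('diff mean',T.mean(2)-T0.mean(2))): print(nm);print(X[122:135,338:354].astype(int))
print('eye ctr/ends z64',proj('top',[[*slot(x,0),64] for x in (45,51,57)]).round(1).tolist())
z=274.7-172.9-15
print('rod end (prong+3), prong ctr at eye ctr, z',z,proj('top',[[*slot(x,0),z] for x in (51,54,57)]).round(1).tolist())
E
```

```text
now R-B
[[-62 -52 -26   3  24  34  37  37  36  36  35  32  21   6 -12 -34]
 [-62 -46 -19   7  26  35  36  37  37  36  36  31  20   2 -16 -38]
 [-60 -42 -14  11  28  35  36  37  36  36  35  30  17   0 -20 -40]
 [-60 -41 -10  15  30  35  36  36  37  36  34  29  16  -2 -24 -46]
 [-58 -37  -7  17  32  35  36  36  36  36  34  29  16  -5 -27 -51]
 [-56 -34  -4  19  33  34  33  33  34  35  34  27  14  -6 -28 -53]
 [-54 -30  -2  20  30  30  25  23  27  31  32  25  11  -7 -32 -54]
 [-51 -26   2  21  27  21  13  11  17  25  30  23   9 -10 -33 -55]
 [-46 -22   5  22  25  15   6   4   9  20  28  22   6 -14 -37 -55]
 [-36 -14   9  23  23  12   4   2   6  17  26  20   4 -15 -38 -56]
 [-18  -5  10  21  20  12   6   4   7  17  23  17   2 -16 -36 -52]
 [  3   7  13  17  17  13   9   9  12  16  19  16   4 -10 -24 -33]
 [ 15  15  15  16  16  14  14  14  15  16  16  15  10   5  -2  -7]]
t0 R-B
[[-60 -49 -24   3  23  32  34  36  35  35  34  31  20   5 -11 -33]
 [-60 -46 -19   7  25  33  34  34  35  34  33  30  19   3 -15 -36]
 [-58 -43 -14  12  27  33  34  34  35  35  33  29  17   0 -18 -40]
 [-57 -39  -
[... 1688 characters left out ...]
4   3   1   3   4   3   4   3   3   2   3   4   3   2]
 [  2   2   3   3   4   2   5   6   5   4   4   5   3   3   3   1]
 [  4   3   3   4   3   4   8   9   7   4   2   3   5   2   2   3]
 [  1   1   2   2   3   4   6   7   5   3   3   1   4   3   2   2]
 [ -2  -3  -3  -3  -1   0   2   3   0   0   0   0   1   2   1   2]
 [-10 -14 -15 -14 -13 -11 -10  -9 -10 -10  -8  -7  -5  -1   0   0]
 [-18 -24 -31 -33 -31 -31 -26 -27 -28 -27 -24 -19 -17 -11  -8  -6]
 [-24 -30 -36 -38 -38 -40 -37 -39 -38 -39 -37 -33 -26 -22 -17 -12]]
eye ctr/ends z64 [[344.5, 132.7], [344.8, 130.7], [345.0, 128.8]]
rod end (prong+3), prong ctr at eye ctr, z 86.79999999999998 [[345.2, 128.7], [345.4, 127.7], [345.5, 126.7]]
```

Prong appears about 1–2 mm short of the eye's centre and is laterally centred. I nudge forward and lower it slowly.

>>> carry_out:
  series:
    - [0.0015, 0, 0, 0, 0]
    - [0.0015, 0, 0.003, 0, 0]
    - [0.0015, 0, 0.005, 0, 0]
    - [0.0015, 0, 0.007, 0, 0]
    - [0.0015, 0, 0.008, 0, 0]
    - [0.0015, 0, 0.008, 0, 0]

```text
t: 8.18
eef_pos: [553.9, 10.4, 266.6]
tcp_rot: [3.141, 0.0, -0.164]
ft_force: [-0.3, -0.1, -0.7]
opening: 0.166
grip_force: 30.0
```

>>> carry_out:
  series:
    - [0, 0, 0.002, 0, 0]
    - [0, 0, 0.004, 0, 0]
    - [0, 0, 0.006, 0, 0]
    - [0, 0, 0.007, 0, 0]
    - [0, 0, 0.007, 0, 0]

```text
t: 8.8
eef_pos: [553.9, 10.4, 259.6]
tcp_rot: [3.141, 0.0, -0.164]
ft_force: [0.2, 0.4, -0.6]
opening: 0.169
grip_force: 30.0
```

>>> carry_out:
  series:
    - [-0.001, 0, 0, 0, 0]
    - [-0.002, 0, 0, 0, 0]
    - [-0.003, 0, 0, 0, 0]
    - [-0.005, 0, 0, 0, 0]
    - [-0.007, 0, 0, 0, 0]
    - [-0.01, 0, 0, 0, 0]
    - [-0.013, 0, 0, 0, 0]
    - [-0.016, 0, 0, 0, 0]
    - [-0.019, 0, 0, 0, 0]
    - [-0.022, 0, 0, 0, 0]
    - [-0.025, 0, 0, 0, 0]
    - [-0.028, 0, 0, 0, 0]
    - [-0.031, 0, 0, 0, 0]
    - [-0.034, 0, 0, 0, 0]
    - [-0.037, 0, 0, 0, 0]
    - [-0.04, 0, 0, 0, 0]
    - [-0.042, 0, 0, 0, 0]
    - [-0.043, 0, 0, 0, 0]

```text
t: 11.05
eef_pos: [511.4, 17.4, 259.7]
tcp_rot: [3.141, -0.0, -0.164]
ft_force: [1.5, -0.2, -1.4]
opening: 0.166
grip_force: 30.0
```

```bash
python3 - <<'E'
from h import *
sh()
p,_=grab('scene','s4'); q,_=grab('top','t4')
a=cv2.resize(p[175:235,210:360,::-1],None,fx=5,fy=5,interpolation=cv2.INTER_CUBIC)
b=cv2.resize(q[100:160,270:420,::-1],None,fx=5,fy=5,interpolation=cv2.INTER_CUBIC)
cv2.imwrite('pics/c4.png',np.vstack([a,b]))
E
```

```text
t 11.05 tcp [511.4  17.4 259.7] yaw -9.42 f [ 1.5 -0.2 -1.4] op 0.166 gf 30.0
```

View pics/c4.png

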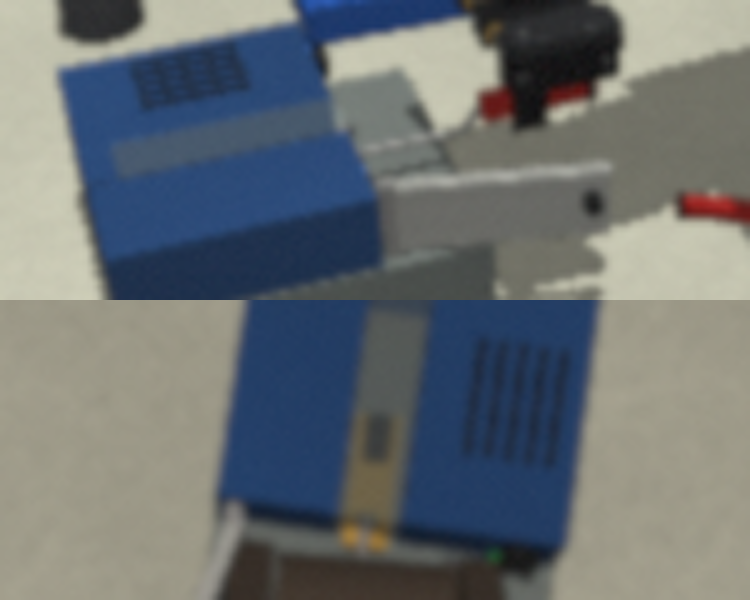

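The carrier has followed: its block moved from (388,370) to (377,437), and its brass front is emerging at (363,540) with the rod in the eye. I keep dragging.

>>> carry_out:
  series:
    - [-0.002, 0, 0, 0, 0]
    - [-0.005, 0, 0, 0, 0]
    - [-0.008, 0, 0, 0, 0]
    - [-0.011, 0, 0, 0, 0]
    - [-0.014, 0, 0, 0, 0]
    - [-0.017, 0, 0, 0, 0]
    - [-0.02, 0, 0, 0, 0]
    - [-0.023, 0, 0, 0, 0]
    - [-0.026, 0, 0, 0, 0]
    - [-0.029, 0, 0, 0, 0]
    - [-0.032, 0, 0, 0, 0]
    - [-0.035, 0, 0, 0, 0]
    - [-0.038, 0, 0, 0, 0]
    - [-0.041, 0, 0, 0, 0]
    - [-0.044, 0, 0, 0, 0]
    - [-0.047, 0, 0, 0, 0]
    - [-0.05, 0, 0, 0, 0]
    - [-0.052, 0, 0, 0, 0]
    - [-0.053, 0, 0, 0, 0]
    - [-0.053, 0, 0, 0, 0]

```text
t: 13.65
eef_pos: [459.1, 26.1, 259.7]
tcp_rot: [3.141, 0.0, -0.164]
ft_force: [0.9, -0.9, -1.1]
opening: 0.167
grip_force: 30.0
```

```bash
python3 - <<'E'
from h import *
sh()
q,_=grab('top','t5'); T=fl(q)
for y in (0,8,-8):
    F=np.arange(-75,70,3.); uv=proj('top',[[*slot(x,y),64] for x in F]).astype(np.float32)
    s=cv2.remap(T.astype(np.float32),uv[:,0].reshape(1,-1),uv[:,1].reshape(1,-1),cv2.INTER_CUBIC)[0]; print(y,[(int(f),int(v)) for f,v in zip(F,s[:,0]-s[:,2])])
E
```

```text
t 13.65 tcp [459.1  26.1 259.7] yaw -9.42 f [ 0.9 -0.9 -1.1] op 0.167 gf 30.0
0 [(-75, 5), (-72, 4), (-69, 4), (-66, 5), (-63, 5), (-60, 11), (-57, 21), (-54, 30), (-51, 31), (-48, 24), (-45, 14), (-42, 8), (-39, 19), (-36, 55), (-33, 89), (-30, 104), (-27, 108), (-24, 109), (-21, 107), (-18, 107), (-15, 108), (-12, 105), (-9, 93), (-6, 67), (-3, 33), (0, 8), (3, 0), (6, 0), (9, 0), (12, -1), (15, 0), (18, -1), (21, -1), (24, 0), (27, 0), (30, -1), (33, -1), (36, -2), (39, -3), (42, -2), (45, -2), (48, -1), (51, -2), (54, -1), (57, -1), (60, -2), (63, -1), (66, -1), (69, -2)]
8 [(-75, 3), (-72, 0), (-69, 1), (-66, 1), (-63, 6), (-60, 28), (-57, 63), (-54, 85), (-51, 91), (-48, 85), (-45, 77), (-42, 73), (-39, 78), (-36, 88), (-33, 98), (-30, 101), (-27, 102), (-24, 103), (-21, 104), (-18, 103), (-15, 104), (-12, 104), (-9, 98), (-6, 84), (-3, 68), (0, 61), (3, 52), (6, 40), (9, 28), (12, 20), (15, 17), (18, 16), (21, 10), (24, 4), (27, 0), (30, -2), (33, -1), (36, -1), (39, -1), (42, -1), (45, -1), (48, -2), (51, -1), (54, -2), (57, -1), (60, -2), (63, -2), (66, -1), (69, -2)]
-8 [(-75, 3), (-72, 0), (-69, 0), (-66, 0), (-63, 3), (-60, 21), (-57, 59), (-54, 92), (-51, 99), (-48, 89), (-45, 74), (-42, 67), (-39, 70), (-36, 83), (-33, 96), (-30, 102), (-27, 102), (-24, 101), (-21, 99), (-18, 98), (-15, 99), (-12, 98), (-9, 92), (-6, 79), (-3, 66), (0, 56), (3, 44), (6, 35), (9, 30), (12, 23), (15, 21), (18, 21), (21, 16), (24, 7), (27, 1), (30, 0), (33, -1), (36, -2), (39, -1), (42, -1), (45, -1), (48, -1), (51, -2), (54, 0), (57, -2), (60, -2), (63, -2), (66, -2), (69, -3)]
```

>>> carry_out:
  series:
    - [0.0015, 0, 0, 0, 0]
    - [0.0025, 0, 0, 0, 0]
    - [0.0025, 0, 0, 0, 0]
    - [0.0025, 0, -0.005, 0, 0]
    - [0.0025, 0, -0.012, 0, 0]
    - [0.0025, 0, -0.025, 0, 0]
    - [0.0025, 0, -0.05, 0, 0]
    - [0.0025, 0, -0.08, 0, 0]
    - [0.0025, 0, -0.08, 0, 0]

```text
t: 14.82
eef_pos: [461.7, 25.7, 342.0]
tcp_rot: [-3.141, -0.004, -0.164]
ft_force: [-0.0, 0.0, -1.8]
opening: 0.166
grip_force: 30.0
```

```bash
python3 - <<'E'
from h import *
sh((476.6,271.1,340,5.98),(476.6,271.1,290,5.98))
E
```

```text
t 14.82 tcp [461.7  25.7 342. ] yaw -9.41 f [-0.   0.  -1.8] op 0.166 gf 30.0
(476.6, 271.1, 340, 5.98) -> -0.0254 -0.2445 0.002 turn -15.39
(476.6, 271.1, 290, 5.98) -> -0.0254 -0.2445 0.052 turn -15.39
```

>>> carry_out:
  series:
    - [-0.005, -0.05, 0, -3, 0]
    - [-0.01, -0.1, 0, -7, 0]
    - [-0.015, -0.15, 0, -11, 0]
    - [-0.02, -0.2, 0, -15.4, 0]
    - [-0.025, -0.235, 0, -15.4, 0]
    - [-0.0254, -0.2445, 0, -15.4, 0]
    - [-0.0254, -0.2445, 0.02, -15.4, 0]
    - [-0.0254, -0.2445, 0.05, -15.4, 0]
    - [-0.0254, -0.2445, 0.07, -15.4, 0]
    - [-0.0254, -0.2445, 0.08, -15.4, 0]
    - [-0.0254, -0.2445, 0.08, -15.4, 0]

```text
t: 16.2
eef_pos: [476.8, 270.6, 259.3]
tcp_rot: [3.141, 0.001, 0.104]
ft_force: [0.5, 0.5, -1.0]
opening: 0.167
grip_force: 30.0
```

```bash
python3 - <<'E'
from h import *
sh((476.6,271.1,233.2,5.98))
q,_=grab('top','t6'); p,_=grab('scene','s6')
p0=cv2.imread('pics/scene0.png')
cv2.imwrite('pics/c6.png',np.hstack([cv2.resize(p[210:290,320:400,::-1],None,fx=5,fy=5,interpolation=cv2.INTER_CUBIC),cv2.resize(p0[210:290,320:400],None,fx=5,fy=5,interpolation=cv2.INTER_CUBIC)]))
E
```

```text
t 16.2 tcp [476.8 270.6 259.3] yaw 5.94 f [ 0.5  0.5 -1. ] op 0.167 gf 30.0
(476.6, 271.1, 233.2, 5.98) -> -0.0001 -0.0006 0.0261 turn -0.04
```

View pics/c6.png

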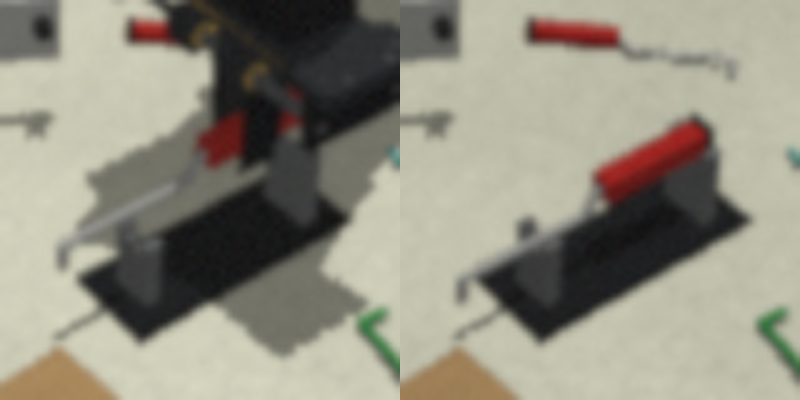

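The held pick (left) hangs parallel above its saddles, with the prong at (65,250) against (462,285) originally (right): a pure height offset. I lower it.

>>> carry_out:
  series:
    - [0, -0.0006, 0.006, 0, 0]
    - [0, -0.0006, 0.012, 0, 0]
    - [0, -0.0006, 0.017, 0, 0]
    - [0, -0.0006, 0.021, 0, 0]
    - [0, -0.0006, 0.024, 0, 0]
    - [0, -0.0006, 0.026, 0, 0]
    - [0, -0.0006, 0.026, 0, 0]

```text
t: 17.18
eef_pos: [476.6, 271.6, 233.6]
tcp_rot: [3.141, 0.0, 0.104]
ft_force: [0.3, -0.3, -0.1]
opening: 0.165
grip_force: 30.0
```

>>> carry_out:
  series:
    - [0, 0, 0.0005, 0, 0.25]
    - [0, 0, 0.0005, 0, 0.45]
    - [0, 0, 0.0005, 0, 0.45]
    - [0, 0, 0.0005, 0, 0.45]
    - [0, 0, -0.02, 0, 0.45]
    - [0, 0, -0.06, 0, 0.45]
    - [0, 0, -0.11, 0, 0.45]
    - [0, 0, -0.11, 0, 0.45]

```text
t: 18.18
eef_pos: [476.8, 271.8, 347.0]
tcp_rot: [-3.14, -0.006, 0.104]
ft_force: [-0.7, 0.1, -0.1]
opening: 0.447
grip_force: 0.0
```

```bash
python3 - <<'E'
from h import *
p,d=grab('scene','s7')
c=cont(fl(p)[...,0]-fl(p)[...,1],(350,226,392,258)); print('handle scene px',box(c).mean(0).round(2),'was 370.23 241.41')
P=plane('scene',c,62)[:,:2]; print(cv2.minAreaRect(P.astype(np.float32)))
T=fl(np.load('pics/t5.npz')['p']) # carrier lateral
L=np.arange(-20,21,1.)
for x in (-28,-20,-14):
    uv=proj('top',[[*slot(x,l),64] for l in L]).astype(np.float32); s=cv2.remap(T.astype(np.float32),uv[:,0].reshape(1,-1),uv[:,1].reshape(1,-1),cv2.INTER_CUBIC)[0]; v=s[:,0]-s[:,2]
    i=np.where(v>50)[0]; print(x,L[i[0]],L[i[-1]])
s0=env.state()['eef_pos'];
sh((*slot(-22,0),330,-9.45),(*slot(-22,0),255,-9.45),(*slot(-22,0),243,-9.45))
E
```

```text
handle scene px [370.56 242.3 ] was 370.23 241.41
((472.443359375, 273.0989990234375), (84.45069885253906, 26.81497573852539), 7.770851135253906)
-28 -13.0 13.0
-20 -13.0 13.0
-14 -13.0 14.0
t 18.23 tcp [476.5 271.6 345. ] yaw 5.98 f [-0.3  0.7 -0.7] op 0.447 gf 0.0
(np.float64(604.5932208885877), np.float64(2.3658519740896238), 330, -9.45) -> 0.0994 0.2811 0.015 turn 15.43
(np.float64(604.5932208885877), np.float64(2.3658519740896238), 255, -9.45) -> 0.0994 0.2811 0.09 turn 15.43
(np.float64(604.5932208885877), np.float64(2.3658519740896238), 243, -9.45) -> 0.0994 0.2811 0.102 turn 15.43
```

>>> carry_out:
  series:
    - [0.02, 0.056, 0, 4, 0.45]
    - [0.04, 0.112, 0, 8, 0.45]
    - [0.06, 0.168, 0, 12, 0.45]
    - [0.08, 0.225, 0, 15.4, 0.45]
    - [0.0994, 0.281, 0, 15.4, 0.45]
    - [0.0994, 0.281, 0.03, 15.4, 0.45]
    - [0.0994, 0.281, 0.06, 15.4, 0.45]
    - [0.0994, 0.281, 0.08, 15.4, 0.45]
    - [0.0994, 0.281, 0.09, 15.4, 0.45]
    - [0.0994, 0.281, 0.09, 15.4, 0.45]

```text
t: 19.48
eef_pos: [604.6, 2.6, 252.7]
tcp_rot: [3.141, 0.002, -0.164]
ft_force: [-1.2, -0.2, 0.5]
opening: 0.45
grip_force: 0.0
```

```bash
python3 - <<'E'
from h import *
sh((*slot(-22,0),243,-9.45))
p,d=grab('scene','s8')
c=cont(fl(p)[...,0]-fl(p)[...,1],(350,226,392,258)); print('handle scene px',box(c).mean(0).round(2),'was 370.23 241.41')
P=plane('scene',c,62)[:,:2]; print(cv2.minAreaRect(P.astype(np.float32)))
cv2.imwrite('pics/c8.png',cv2.resize(p[165:285,220:420,::-1],None,fx=4,fy=4,interpolation=cv2.INTER_CUBIC))
E
```

```text
t 19.48 tcp [604.6   2.6 252.7] yaw -9.42 f [-1.2 -0.2  0.5] op 0.45 gf 0.0
(np.float64(604.5932208885877), np.float64(2.3658519740896238), 243, -9.45) -> 0.0 0.0002 0.0097 turn 0.03
handle scene px [370.71 241.69] was 370.23 241.41
((470.49005126953125, 271.416259765625), (80.35009002685547, 24.214157104492188), 8.005315780639648)
```

View pics/c8.png

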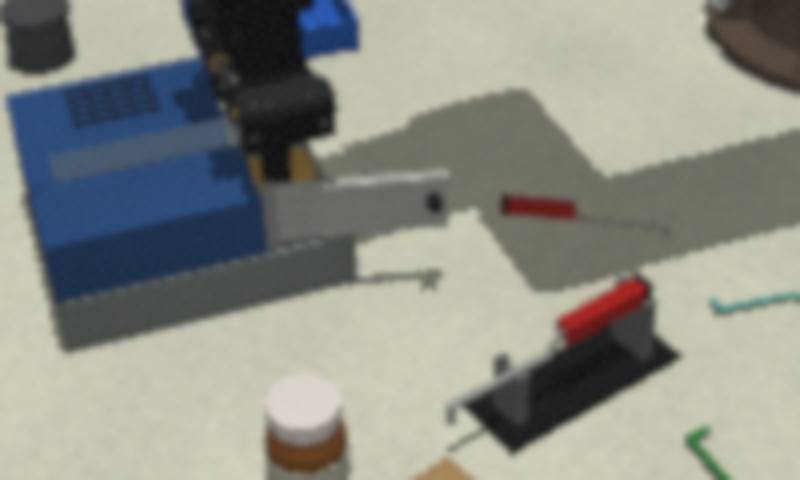

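The pick lies in both saddles again, handle at (605,312) and rod at (510,375). The fingers stand over the carrier at (280,165). I lower and grip the carrier.

>>> carry_out:
  series:
    - [0, 0, 0.004, 0, 0.45]
    - [0, 0, 0.008, 0, 0.45]
    - [0, 0, 0.0095, 0, 0.45]
    - [0, 0, 0.0095, 0, 0.35]
    - [0, 0, 0.0095, 0, 0.3]
    - [0, 0, 0.0095, 0, 0.2]
    - [0, 0, 0.0095, 0, 0]
    - [0, 0, 0.0095, 0, 0]
    - [0, 0, 0.0095, 0, 0]

```text
t: 20.65
eef_pos: [604.7, 2.5, 244.3]
tcp_rot: [3.141, -0.0, -0.164]
ft_force: [-1.2, -0.0, 2.0]
opening: 0.271
grip_force: 30.0
```

>>> carry_out:
  series:
    - [0, 0, -0.002, 0, 0]
    - [0, 0, -0.005, 0, 0]
    - [-0.005, 0, -0.006, 0, 0]
    - [-0.015, 0, -0.006, 0, 0]
    - [-0.03, 0, -0.006, 0, 0]
    - [-0.045, 0, -0.006, 0, 0]
    - [-0.055, 0, -0.006, 0, 0]
    - [-0.06, 0, -0.015, 0, 0]
    - [-0.06, 0, -0.04, 0, 0]
    - [-0.06, 0, -0.07, 0, 0]
    - [-0.06, 0, -0.09, 0, 0]
    - [-0.06, 0, -0.09, 0, 0]

```text
t: 22.15
eef_pos: [545.6, 12.4, 335.9]
tcp_rot: [-3.141, -0.003, -0.164]
ft_force: [0.1, -0.4, -3.4]
opening: 0.268
grip_force: 30.0
```

```bash
python3 - <<'E'
from h import *
sh((472,-276,332,-10.8),(472,-276,215,-10.8))
p,d=grab('scene','s9'); f=fl(p)[...,2]-fl(p)[...,0]
c=cont(fl(np.load('pics/scene0.npz')['p'])[...,2]-fl(np.load('pics/scene0.npz')['p'])[...,0],(258,150,316,186)); P=plane('scene',c,35)[:,:2]; print(cv2.minAreaRect(P.astype(np.float32)))
E
```

```text
t 22.15 tcp [545.6  12.4 335.9] yaw -9.42 f [ 0.1 -0.4 -3.4] op 0.268 gf 30.0
(472, -276, 332, -10.8) -> -0.0254 0.2965 0.0039 turn 1.38
(472, -276, 215, -10.8) -> -0.0254 0.2965 0.1209 turn 1.38
((516.2041625976562, -252.78640747070312), (183.86387634277344, 205.0885772705078), 79.819580078125)
```

>>> carry_out:
  series:
    - [-0.004, 0.04, 0, 0, 0]
    - [-0.009, 0.1, 0, 1.4, 0]
    - [-0.014, 0.16, 0, 1.4, 0]
    - [-0.02, 0.22, 0, 1.4, 0]
    - [-0.024, 0.27, 0, 1.4, 0]
    - [-0.0254, 0.2965, 0, 1.4, 0]
    - [-0.0254, 0.2965, 0.03, 1.4, 0]
    - [-0.0254, 0.2965, 0.07, 1.4, 0]
    - [-0.0254, 0.2965, 0.1, 1.4, 0]
    - [-0.0254, 0.2965, 0.12, 1.4, 0]
    - [-0.0254, 0.2965, 0.121, 1.4, 0]
    - [-0.0254, 0.2965, 0.121, 1.4, 0]

```text
t: 23.7
eef_pos: [472.0, -276.1, 213.3]
tcp_rot: [3.142, 0.0, -0.189]
ft_force: [0.2, 0.4, -1.8]
opening: 0.27
grip_force: 30.0
```

```bash
python3 - <<'E'
from h import *
sh((472,-276,199,-10.8))
p,d=grab('scene','s10');q,_=grab('top','t10')
a=cv2.resize(p[140:200,240:340,::-1],None,fx=5,fy=5,interpolation=cv2.INTER_CUBIC); b=cv2.resize(q[160:240,390:490,::-1],None,fx=3.75,fy=3.75,interpolation=cv2.INTER_CUBIC)
cv2.imwrite('pics/c10.png',np.hstack([a,b[:300,:300]]))
E
```

```text
t 23.7 tcp [ 472.  -276.1  213.3] yaw -10.82 f [ 0.2  0.4 -1.8] op 0.27 gf 30.0
(472, -276, 199, -10.8) -> -0.0 -0.0001 0.0143 turn -0.02
```

View pics/c10.png

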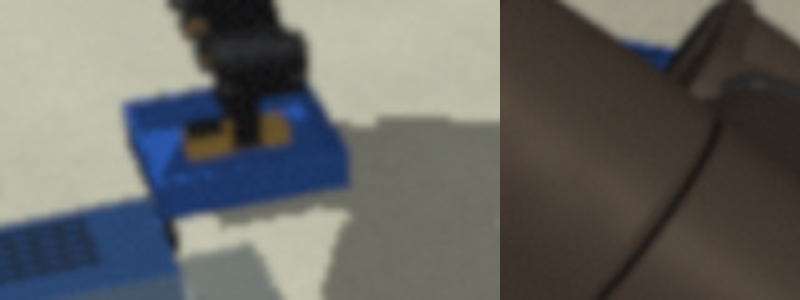

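The scene crop shows the carrier held level at (240,138), well inside the tray. I lower it gently.

>>> carry_out:
  series:
    - [0, 0, 0.004, 0, 0]
    - [0, 0, 0.008, 0, 0]
    - [0, 0, 0.011, 0, 0]
    - [0, 0, 0.013, 0, 0]
    - [0, 0, 0.014, 0, 0]
    - [0, 0, 0.014, 0, 0]

```text
t: 24.55
eef_pos: [471.9, -276.0, 199.2]
tcp_rot: [3.142, 0.0, -0.189]
ft_force: [0.1, 0.5, -1.7]
opening: 0.272
grip_force: 30.0
```

>>> carry_out:
  series:
    - [0, 0, 0.0005, 0, 0]
    - [0, 0, 0.001, 0, 0]
    - [0, 0, 0.0015, 0, 0]
    - [0, 0, 0.0015, 0, 0]

```text
t: 25.05
eef_pos: [471.9, -276.0, 198.3]
tcp_rot: [3.141, -0.0, -0.189]
ft_force: [-2.5, 1.6, 7.1]
opening: 0.269
grip_force: 30.0
```

Contact. I release and lift.

>>> carry_out:
  series:
    - [0, 0, -0.0004, 0, 0]
    - [0, 0, -0.0004, 0, 0.32]
    - [0, 0, -0.0004, 0, 0.4]
    - [0, 0, -0.0004, 0, 0.45]
    - [0, 0, -0.0004, 0, 0.45]
    - [0, 0, -0.02, 0, 0.45]
    - [0, 0, -0.06, 0, 0.45]
    - [0, 0, -0.12, 0, 0.45]
    - [0, 0, -0.15, 0, 0]
    - [0, 0, -0.15, 0, 0]

```text
t: 26.3
eef_pos: [472.0, -276.0, 349.9]
tcp_rot: [3.14, -0.004, -0.189]
ft_force: [-0.2, 0.1, -0.0]
opening: 0.3
grip_force: 0.0
```

```bash
python3 - <<'E'
from h import *
T=fl(np.load('pics/top0.npz')['p'])
# door top edge line at z=101: bright strip
g=T.mean(2); print(g[140:192,296:324].astype(int)[::4])
p,d=grab('scene','s11')
h=cv2.cvtColor(p,cv2.COLOR_RGB2HSV)[140:185,255:320]; m=((h[...,0]>10)&(h[...,0]<30)&(h[...,1]>90)); v,u=np.nonzero(m); P=plane('scene',np.c_[u+255,v+140],18); print('carrier',len(u),P.mean(0).round(1),P.min(0).round(1),P.max(0).round(1))
hin=slot(-7,75); print('hinge',hin, proj('top',[[*hin,101]]))
for a in (1.7,1.75,1.8,1.85,1.9): # end of door
    e=slot(-7-135*np.sin(a),75-135*np.cos(a)); print(a,e.round(1),proj('top',[[*e,101]]).round(1))
sh()
E
```

```text
[[142 143 141 142 143 144 142 143 143 143 142 143 142 140 140 136 118  88
   70  79  88  84  69  55  49  49  50  52]
 [140 141 140 141 141 141 141 141 142 142 142 143 143 143 141 136 124 108
  106 120 127 123 108  87  74  69  67  63]
 [140 140 140 140 142 142 143 143 143 142 142 142 143 142 139 132 123 128
  137 138 126 102  83  86  94  97  97  97]
 [143 143 142 143 142 143 143 143 142 141 142 142 142 140 137 134 135 139
  134 113  89  86  93  97  97  97  97  96]
 [143 141 142 143 141 140 139 141 142 141 142 143 141 139 141 143 138 122
   93  78  86  94  97  96  97  97  96  97]
 [144 143 141 141 141 140 141 142 142 141 141 140 140 143 141 129 105  81
   82  91  96  97  97  98  97  97  97  97]
 [146 146 146 147 146 146 143 143 144 142 140 140 142 136 117  91  83  91
   96  97  98  96  96  96  96  96  96  96]
 [144 144 144 144 145 144 142 141 138 139 143 141 127 101  74  63  66  66
   65  63  62  60  62  64  65  68  72  76]
 [146 144 145 143 144 143 142 142 144 143 135 114  90  87 104 126 140 144
  141 141 142 143 142 140 139 140 137 135]
 [144 144 145 144 143 141 143 144 139 121  94  82  93 115 132 141 143 144
  144 145 145 147 147 147 145 144 144 145]
 [ 83  60  62  86 115 136 139 126 101  83  86 103 125 139 144 144 145 145
  144 145 144 144 145 145 144 145 146 146]
 [134 119 112 122 134 131 112  89  86 102 124 139 143 144 144 145 147 147
  146 144 144 144 143 145 146 146 146 147]
 [142 142 138 129 113  95  90  98 114 132 142 144 144 143 144 143 144 146
  146 145 145 146 146 146 147 145 144 146]]
carrier 82 [ 482.4 -265.8   18. ] [ 444.5 -283.3   18. ] [ 520.5 -247.    18. ]
hinge [631.70367324  73.88524356] [[316.86378441 143.1053851 ]]
1.7 [502.5 113. ] [[303.8 187.8]]
1.75 [504.6 119.4] [[301.6 187.1]]
1.8 [507.1 125.7] [[299.3 186.3]]
1.85 [509.8 131.9] [[297.2 185.4]]
1.9 [512.9 137.9] [[295.  184.3]]
t 26.35 tcp [ 471.8 -275.9  348.3] yaw -10.82 f [-0.3 -0.1 -0.7] op 0.254 gf 0.0
```

The carrier lies in the tray, measured at (482,-266) inside it. Now the door, with closed fingers.

```bash
python3 - <<'E'
from h import *
def C(a,r,h): 
    d=np.array([-np.sin(a),-np.cos(a)]);n=np.array([-np.cos(a),np.sin(a)]); return np.array([-7,75])+r*d+h*n
c0=C(1.76,88,38); print('start slot',c0)
sh((*slot(*c0),350,-9.45),(*slot(*c0),250,-9.45))
for a in np.linspace(1.76,0.15,17):
    q=C(a,88,17)-c0; print(round(a,2),(q/1e3).round(3)*[1,-1])
for h in (17,15,13): print(h,(C(0,88,h)-c0)/1e3*[1,-1])
E
```

```text
start slot [-86.28266003 128.87262587]
t 26.35 tcp [ 471.8 -275.9  348.3] yaw -10.82 f [-0.3 -0.1 -0.7] op 0.254 gf 0.0
(np.float64(562.3421143569556), np.float64(140.04394782458317), 350, -9.45) -> 0.0109 -0.4255 -0.0017 turn -1.37
(np.float64(562.3421143569556), np.float64(140.04394782458317), 250, -9.45) -> 0.0109 -0.4255 0.0983 turn -1.37
1.76 [-0.004  0.021]
1.66 [-0.007  0.029]
1.56 [-0.009  0.038]
1.46 [-0.01   0.047]
1.36 [-0.01   0.056]
1.26 [-0.01   0.065]
1.16 [-0.008  0.074]
1.06 [-0.006  0.082]
0.96 [-0.002  0.091]
0.85 [0.002 0.099]
0.75 [0.007 0.106]
0.65 [0.012 0.113]
0.55 [0.019 0.12 ]
0.45 [0.026 0.126]
0.35 [0.033 0.131]
0.25 [0.041 0.135]
0.15 [0.049 0.138]
17 [0.06228266 0.14187263]
15 [0.06428266 0.14187263]
13 [0.06628266 0.14187263]
```

>>> carry_out:
  series:
    - [0.002, -0.06, 0, 0, 0]
    - [0.004, -0.12, 0, -1.4, 0]
    - [0.006, -0.18, 0, -1.4, 0]
    - [0.008, -0.24, 0, -1.4, 0]
    - [0.009, -0.3, 0, -1.4, 0]
    - [0.01, -0.36, 0, -1.4, 0]
    - [0.011, -0.41, 0, -1.4, 0]
    - [0.011, -0.4255, 0, -1.4, 0]
    - [0.011, -0.4255, 0.03, -1.4, 0]
    - [0.011, -0.4255, 0.065, -1.4, 0]
    - [0.011, -0.4255, 0.09, -1.4, 0]
    - [0.011, -0.4255, 0.098, -1.4, 0]
    - [0.011, -0.4255, 0.098, -1.4, 0]

```text
t: 27.98
eef_pos: [562.7, 139.4, 249.2]
tcp_rot: [3.141, 0.001, -0.165]
ft_force: [0.2, -0.7, -0.6]
opening: 0.006
grip_force: 0.0
```

>>> carry_out:
  series:
    - [-0.002, 0.01, 0, 0, 0]
    - [-0.004, 0.021, 0, 0, 0]
    - [-0.007, 0.029, 0, 0, 0]
    - [-0.009, 0.038, 0, 0, 0]
    - [-0.01, 0.047, 0, 0, 0]
    - [-0.01, 0.056, 0, 0, 0]
    - [-0.01, 0.065, 0, 0, 0]
    - [-0.008, 0.074, 0, 0, 0]
    - [-0.006, 0.082, 0, 0, 0]
    - [-0.002, 0.091, 0, 0, 0]
    - [0.002, 0.099, 0, 0, 0]
    - [0.007, 0.106, 0, 0, 0]
    - [0.012, 0.113, 0, 0, 0]
    - [0.019, 0.12, 0, 0, 0]
    - [0.026, 0.126, 0, 0, 0]
    - [0.033, 0.131, 0, 0, 0]
    - [0.041, 0.135, 0, 0, 0]
    - [0.049, 0.138, 0, 0, 0]
    - [0.049, 0.138, 0, 0, 0]

```text
t: 30.35
eef_pos: [588.8, -4.5, 249.6]
tcp_rot: [3.142, -0.0, -0.165]
ft_force: [-0.1, 0.1, -0.2]
opening: 0.003
grip_force: 0.0
```

```bash
python3 - <<'E'
from h import *
sh()
s=env.state()['eef_pos'][:2]-MOUTH; print('slot',s@EX,s@EY)
p,d=grab('scene','s12');q,_=grab('top','t12')
a=cv2.resize(p[165:265,200:340,::-1],None,fx=4,fy=4,interpolation=cv2.INTER_CUBIC)
cv2.imwrite('pics/c12.png',a)
E
```

```text
t 30.35 tcp [588.8  -4.5 249.6] yaw -9.43 f [-0.1  0.1 -0.2] op 0.003 gf 0.0
slot -36.41677639747591 -9.405858676443117
```

View pics/c12.png

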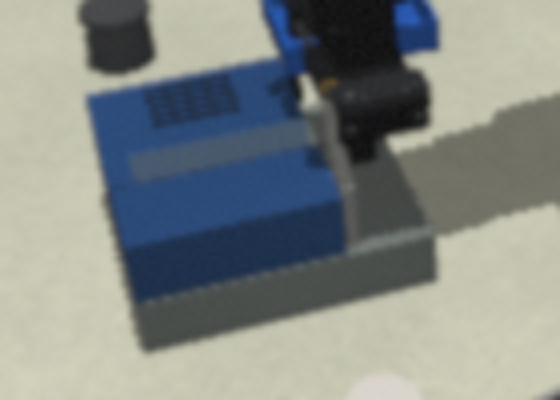

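The door has swung nearly shut, its edge at (340,180) next to the fingers. Now I push it home.

>>> carry_out:
  series:
    - [0.003, 0, 0, 0, 0]
    - [0.006, 0, 0, 0, 0]
    - [0.009, 0, 0, 0, 0]
    - [0.011, 0, 0, 0, 0]
    - [0.012, 0, 0, 0, 0]
    - [0.013, 0, 0, 0, 0]
    - [0.013, 0, 0, 0, 0]

```text
t: 31.32
eef_pos: [600.8, -6.5, 249.7]
tcp_rot: [3.141, 0.002, -0.164]
ft_force: [-4.3, -1.2, 2.1]
opening: 0.007
grip_force: 1.9
```

>>> carry_out:
  series:
    - [0.001, 0, 0, 0, 0]
    - [0.002, 0, 0, 0, 0]
    - [0.003, 0, 0, 0, 0]
    - [0.003, 0, 0, 0, 0]

```text
t: 31.82
eef_pos: [604.3, -6.9, 249.7]
tcp_rot: [3.142, -0.0, -0.164]
ft_force: [0.1, 0.1, 0.1]
opening: 0.008
grip_force: 0.0
```

>>> carry_out:
  series:
    - [0.001, 0, 0, 0, 0]
    - [0.002, 0, 0, 0, 0]
    - [0.002, 0, 0, 0, 0]

```text
t: 32.2
eef_pos: [605.3, -7.1, 249.6]
tcp_rot: [3.141, 0.003, -0.164]
ft_force: [-7.3, 2.5, 5.0]
opening: 0.002
grip_force: 4.1
```

>>> carry_out:
  series:
    - [-0.01, 0, 0, 0, 0]
    - [-0.04, 0, 0, 0, 0]
    - [-0.06, 0, -0.04, 0, 0]
    - [-0.06, 0, -0.1, 0, 0]
    - [-0.07, -0.06, -0.15, 0, 0]
    - [-0.09, -0.12, -0.15, 0, 0]
    - [-0.1, -0.18, -0.15, 0, 0]
    - [-0.1, -0.24, -0.15, 0, 0]
    - [-0.1, -0.3, -0.15, 0, 0]
    - [-0.1, -0.3, -0.15, 0, 0]
    - [-0.1, -0.3, -0.15, 0, 0]

```text
t: 33.58
eef_pos: [556.2, 305.1, 399.3]
tcp_rot: [3.141, 0.0, -0.163]
ft_force: [0.4, -0.8, 0.2]
opening: 0.003
grip_force: 0.0
```

```bash
python3 - <<'E'
from h import *
sh()
q,_=grab('top','t13');p,_=grab('scene','s13'); T=fl(q)
for y in (60,30,0,-30,-50):
    F=np.arange(-40,8,2.); uv=proj('top',[[*slot(x,y),101] for x in F]).astype(np.float32)
    s=cv2.remap(T.mean(2).astype(np.float32),uv[:,0].reshape(1,-1),uv[:,1].reshape(1,-1),cv2.INTER_CUBIC)[0]; print(y,[(int(f),int(v)) for f,v in zip(F,s)])
h=cv2.cvtColor(q,cv2.COLOR_RGB2HSV)[165:232,405:468]; m=((h[...,0]>10)&(h[...,0]<30)&(h[...,1]>90)); v,u=np.nonzero(m)
if len(u): P=plane('top',np.c_[u+405,v+165],18); print('carrier',len(u),P.min(0).round(0),P.max(0).round(0))
# moved things? compare with start in both views
D=np.abs(fl(q)-fl(np.load('pics/top0.npz')['p'])).max(2); 
for nm,(x0,y0,x1,y1) in dict(spool=(440,110,472,145),jar=(240,112,270,142),box=(204,120,238,158),pick=(238,150,266,226)).items(): print(nm,D[y0:y1,x0:x1].mean().round(1),(D[y0:y1,x0:x1]>40).sum())
E
```

```text
t 33.58 tcp [556.2 305.1 399.3] yaw -9.37 f [ 0.4 -0.8  0.2] op 0.003 gf 0.0
60 [(-40, 101), (-38, 101), (-36, 101), (-34, 101), (-32, 101), (-30, 101), (-28, 102), (-26, 101), (-24, 98), (-22, 94), (-20, 86), (-18, 76), (-16, 69), (-14, 69), (-12, 81), (-10, 102), (-8, 123), (-6, 140), (-4, 143), (-2, 136), (0, 119), (2, 95), (4, 77), (6, 66)]
30 [(-40, 99), (-38, 100), (-36, 99), (-34, 98), (-32, 98), (-30, 98), (-28, 99), (-26, 98), (-24, 94), (-22, 86), (-20, 77), (-18, 70), (-16, 66), (-14, 73), (-12, 90), (-10, 113), (-8, 136), (-6, 145), (-4, 145), (-2, 132), (0, 113), (2, 90), (4, 72), (6, 65)]
0 [(-40, 99), (-38, 99), (-36, 100), (-34, 99), (-32, 99), (-30, 98), (-28, 99), (-26, 99), (-24, 96), (-22, 92), (-20, 85), (-18, 75), (-16, 69), (-14, 68), (-12, 78), (-10, 97), (-8, 119), (-6, 137), (-4, 143), (-2, 139), (0, 125), (2, 106), (4, 93), (6, 86)]
-30 [(-40, 102), (-38, 102), (-36, 102), (-34, 103), (-32, 102), (-30, 102), (-28, 101), (-26, 100), (-24, 99), (-22, 93), (-20, 85), (-18, 77), (-16, 70), (-14, 73), (-12, 85), (-10, 108), (-8, 130), (-6, 140), (-4, 141), (-2, 129), (0, 112), (2, 87), (4, 69), (6, 63)]
-50 [(-40, 102), (-38, 102), (-36, 100), (-34, 93), (-32, 83), (-30, 73), (-28, 60), (-26, 47), (-24, 39), (-22, 34), (-20, 34), (-18, 34), (-16, 40), (-14, 55), (-12, 77), (-10, 105), (-8, 128), (-6, 137), (-4, 139), (-2, 127), (0, 110), (2, 86), (4, 68), (6, 63)]
carrier 150 [ 438. -290.   18.] [ 514. -257.   18.]
spool 4.9 0
jar 7.1 9
box 69.2 1119
pick 56.1 1294
```

```bash
python3 - <<'E'
from h import *
p=fl(np.load('pics/s13.npz')['p']); p0=fl(np.load('pics/scene0.npz')['p'])
D=np.abs(p-p0).max(2)
for nm,(x0,y0,x1,y1) in dict(box=(305,280,350,320),jar=(283,258,310,292)).items(): print(nm,D[y0:y1,x0:x1].mean().round(1),(D[y0:y1,x0:x1]>40).sum())
c=cont(p[...,0]-p[...,1],(350,226,392,258)); print('handle',box(c).mean(0).round(2))
print(env.job_done())
E
```

```text
box 15.1 152
jar 9.6 0
handle [370.6  242.34]
the job is handed in; nothing more can be done
None
```

The job is handed in, at about 34 s of the 72 s allowed, but the judge returned no verdict. The carrier was dragged out and set in the blue tray, the pick is back on its rest, the door snapped shut, and the spool and jar had not moved; the arm hid the cardboard box in the last top view and the side view differed there a little, so its not having moved is not confirmed, though nothing went near it.

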